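# Stack two serving boards in a presentation tray

## Robot

A 7-joint arm with a two-finger parallel gripper is mounted at the origin on the work surface. World frame = base frame: x ahead of the robot, y to its left, z up, the work surface at z = 0. Lengths are in m, angles in rad, forces in N, time in s.
With the tool pointing down it reaches from about 0.4 to 0.875 m from the base axis. Payload 19.3 kg.
Tool frame: the origin (TCP) lies on the centre line of the jaws, within the pads' length; the fingertips stand 14 mm ahead of it and the grasp point (between the pads) lies 5 mm behind it; z points along the fingers, y is the line along which they close (so a half turn about z gives the same grasp; the last joint's range is limited). The gripper opens to 85 mm and grips with 20 to 120 N. Pads are 22 mm wide; open, the fingers measure 114 mm over their backs; the gripper's body (76 mm by 85 mm) begins 54 mm behind the grasp point. The pads swing forward as they close: fully open they stand 13 mm farther back than shut.
Start: joints at [1.141, 0.521, -0.036, 1.599, 0.021, 1.021, -0.113], TCP at [0.22, -0.585, 0.245] pointing down, gripper open.
Joint ranges: [-2.91, 2.91], [-0.3, 2.13], [-1.5, 1.42], [0.17, 2.43], [-1.26, 4.41], [0.16, 1.93], [-2.52, 2.52]. Speed limits (rad/s): [1.89, 1.89, 2.39, 2.39, 3.01, 3.01, 3.01].

## Interface

Orientations are given as [roll, pitch, yaw] about the fixed x, y, z axes, in that order (R = Rz(yaw) Ry(pitch) Rx(roll)).
In Python, from workcell import bot, grab_frame, regions_of gives the robot as it stands. The module is installed in compiled form; this text tells all that it offers.
- The arm moves only by the tool play_rows, never from a script. Its argument "plan" is a list of rows, each a list of 3 entries, a list of its own where there are three numbers: the shift along the tool's x, y, z in units of 2.5 cm (1.0 is 2.5 cm), then the turn, a rotation vector about the tool's x, y, z in units of 0.15 rad (1.0 is 0.15 rad), then the closure, from -1 (fully open) to 1 (shut). In form: [[[tx, ty, tz], [rx, ry, rz], jaw], ...]. A call has 1 to 20 rows; each row shifts and turns the commanded pose from where the row before left it, along the tool's axes as they then stand; what a row does not reach is not made up. A row lasts 1/8 s, in which the tool goes at most 62.5 mm and 10.7 degrees, less where a joint would pass 70% of its speed; a pose out of reach is approached as far as the arm can. A call with a number of a shift or a turn outside -1 to 1 is refused whole. A call with a gripper value outside its range is refused whole. The fingers move at their own pace and stop on an object; "newtons" is the grip in N (left out, the last holds). Time passes only in rows, so rows that do not move let the fingers close. It gives the time, the measured TCP pose, the force, the opening and the grip force at its end, in the units of the state.
- bot.observe(): the state, without advancing time (a new reading comes with each control period).
- grab_frame(name): name is "scene" or "top" or "wrist"; returns a dict with "pixels" (384x512x3 uint8, red, green, blue), "depth" (384x512 float32, m along the optical axis (not along the pixel's ray), 0 where there is no reading), "camera_matrix" (3x3 intrinsics, pixels), "R" (3x3) and "t" (3): a world point X has camera coordinates R X + t. Camera axes: x right, y down, z forward; pixel columns grow to the right and rows downward; lengths in m; the calibration is good to about 2 mm. A picture is of the moment at which its call begins.
- bot.job_done(): hands the job in; it is judged then, once.
Trained networks look in the newest picture that a camera, given by its name, has taken for a name from the list of things; names that differ only in an ending like _2 or _b are one class to them, and where a whole thing is asked for, a point or a joint stands for the part that bears it (a point fixed in the world has none). Each returns a list of dicts, best first, with "p" (0 to 1); they miss things now and then, are a little off and sometimes report something else, mostly with a low value. They report only what shows in the picture. A call takes as long as a camera call. They do not tell look-alikes from the thing itself.
- regions_of(thing, camera): "mask" (384x512 bool, what is visible of it) and "box" ([left, top, right, bottom] in pixels, round what is visible of it).
The state is a dict: "clock": time; "qpos": joint angles; "qd": joint speeds; "joint_efforts": joint torques, N m; "position": TCP position; "tool_rot": TCP orientation; "force": force on the tool from outside, world axes, zero at the start; "moment": the same for the moment, N m; "grip_width": finger opening in m; "finger_force": force on a finger pad.
Only numpy, scipy, OpenCV 4.12 (cv2) and the standard library are available. Lean on these libraries where they do the work, as an engineer would, in place of code of your own. Each camera call takes 0.05 s, during which the arm holds its last target. There are 200 camera calls.

## Task

Make up the serving-board set for the shop counter: take the plain board off its display easel and seat it flat in the pocket of the dark tray, then lay the board with the slot on top of it, squarely, so that their edges are flush all round. Keep each board's upper face upwards; either may be turned end for end. Set the boards down gently rather than letting them drop, and leave the flask, the canister and the mug where they stand.

Things in the scene. Friction and masses are not known exactly. Their poses are not given: they have to be found in the camera images.
- plain_board: Plain light wooden slab 140 x 60 x 20 mm, 0.1 to 0.17 kg. Origin: centre of its underside; x along the length, y across, z out of the upper face. At first it lies on easel_plain: z leans 35 degrees from vertical towards the easel's front (the robot's side), the +x end is the upper one.
- slot_board: Like the plain board (same wood, 140 x 60 x 20 mm, same origin and axes) but with a hanging slot (18 mm in x, 34 mm in y) right through it, 46 mm from the middle towards its -x (lower) end. At first it lies on easel_slot in the same way.
- tray: Dark wooden tray fixed to the counter, 185 x 105 x 15 mm, with an open pocket in its middle 145 mm (x) by 65 mm (y), 9 mm deep, floor 6 mm above the underside. A notch 60 mm wide, cut to floor level in the middle of each long wall, leaves room for fingers. Origin: centre of the underside; x along the length, z up.
- pocket (a point): Centre of the tray's pocket floor; axes as the tray's.
- easel_plain: Fixed dark steel easel, 150 x 120 x 200 mm. Its plate, 44 mm wide, rises 35 degrees to the easel's +x, with a 12 mm lip at the board's foot. A wire hoop 118 mm wide stands square to the plate, 85 mm up the slope from the board's centre, and reaches 79 mm out of the plate, so it leans over the board. Origin: on the counter, 85 mm under the centre of the board's underside; z up.
- easel_slot: A second easel, just the same, on which the slotted board lies.
- flask: Bystander: yellow vacuum flask with steel cap, 72 mm in diameter, 200 mm high, loose. Origin: centre of its underside.
- canister: Bystander: white ceramic canister, 90 mm in diameter, 110 mm high, loose. Origin: centre of its underside.
- mug: Bystander: white mug, 80 mm in diameter, 90 mm high, handle at its +y, loose. Origin: centre of its underside.
Mind the look-alikes: they are no part of the job. Of the things that look like the tray, take the one that is farthest to the robot's right at the start.

How it is judged:
On the way:
1. the plain board lies seated flat on the floor of the tray's pocket (x of plain_board in the frame of pocket between -0.005 and 0.005 m and y of plain_board in the frame of pocket between -0.005 and 0.005 m and z of plain_board in the frame of pocket between -0.003 and 0.003 m and angle between plain_board's own z axis and vertical below 0.05 rad and angle between the x axis of plain_board and the x axis of tray, either way round below 0.08 rad), for 0.2 s.
At the end, for the whole second after the job is handed in: Plain board flat in the pocket (5 mm in x and y, 3 mm in height, tilt under 0.05 rad, turn under 0.08 rad); slotted board face up on it, centres within 5 mm in x and y, 3 mm in height, tilt under 0.05 rad, turn under 0.07 rad; both at rest. Either board may be turned end for end (all of step 1 and x of slot_board in the frame of plain_board between -0.005 and 0.005 m and y of slot_board in the frame of plain_board between -0.005 and 0.005 m and z of slot_board in the frame of plain_board between 0.017 and 0.023 m and angle between slot_board's own z axis and vertical below 0.05 rad and angle between the x axis of slot_board and the x axis of plain_board, either way round below 0.07 rad and linear speed of each of plain_board, slot_board below 0.02 m/s); the robot touches nothing.
It fails at once if a board is dropped (out of the fingers it moves faster than 0.6 m/s, a fall of about 18 mm) ((contact force between the fingers and plain_board below 0.05 N and linear speed of plain_board above 0.6 m/s) or (contact force between the fingers and slot_board below 0.05 N and linear speed of slot_board above 0.6 m/s)).
It fails at once if the flask, the canister or the mug is pushed more than 30 mm or tipped over (distance of any of flask, canister, mug from where it was at the start of the episode above 0.03 m or angle between any of flask, canister, mug's own z axis and vertical above 0.4 rad).
It also fails if it takes over 72 s, if anything falls off the work surface, if the arm or the gripper's body presses on something with over 40 N, if the wrist force passes 120 N, or if a joint passes its speed limit or range.

## Working session

There is one attempt and no reset: what is moved stays moved. The work goes in short steps, Python scripts to look and compute and a tool call to move; the robot and the scene stay as the last step left them, time stands still between calls to the robot, and variables do not carry over. Pictures are saved under pics/ and viewed, at most 10 in all, crops included, and the job is handed in when it is done.

Besides the shell and the picture viewer there is one more tool, called after "Request:" as name(argument=value, ...), one argument or row to a line, values as JSON. play_rows: Moves the arm, as the interface text tells. Its arguments: {"type":"object","properties":{"plan":{"type":"array"},"newtons":{"type":"number"}},"required":["plan"]}

```bash
mkdir -p pics; cat > h.py <<'E'
import numpy as np, cv2
from scipy.spatial.transform import Rotation as Ro
from workcell import bot, grab_frame, regions_of
def cloud(f):
    K=f["camera_matrix"];d=f["depth"];v,u=np.mgrid[:384,:512]
    c=np.stack([(u-K[0,2])*d/K[0,0],(v-K[1,2])*d/K[1,1],d],-1)
    return (c-f["t"])@f["R"]
def save(f,n,box=None,s=1):
    im=f["pixels"][:,:,::-1]
    if box: im=im[box[1]:box[3],box[0]:box[2]]
    cv2.imwrite("pics/"+n,cv2.resize(im,None,fx=s,fy=s,interpolation=cv2.INTER_CUBIC))
E
python3 - <<'E'
from h import *
a=grab_frame("scene");b=grab_frame("top")
cv2.imwrite("pics/a.png",np.vstack([a["pixels"],b["pixels"]])[:,:,::-1][:, :])
im=cv2.hconcat([a["pixels"],b["pixels"]])[:,:,::-1];cv2.imwrite("pics/a.png",cv2.resize(im,(800,300)))
save(a,"s.png",None,1.5);save(b,"t.png",None,1.5)
for cam,f in (("scene",a),("top",b)):
    P=cloud(f);np.save(cam+".npy",P);np.save(cam+"_im.npy",f["pixels"])
    print(cam,f["R"].round(2).tolist(),f["t"].round(2))
    for n in ["plain_board","slot_board","tray","easel_plain","flask","canister","mug"]:
        for r in regions_of(n,cam)[:4]:
            q=P[r["mask"]&(f["depth"]>0)]
            print(n,round(r["p"],2),np.array(r["box"]).round(),np.median(q,0).round(3),np.percentile(q,2,0).round(3),np.percentile(q,98,0).round(3))
print(bot.observe())
E
```

```text
scene [[0.74, 0.67, 0.01], [0.51, -0.55, -0.66], [-0.44, 0.5, -0.75]] [-0.44 -0.14  1.42]
plain_board 0.78 [310. 151. 364. 173.] [0.592 0.304 0.1  ] [0.53  0.28  0.053] [0.648 0.349 0.138]
plain_board 0.48 [216. 214. 302. 285.] [0.581 0.019 0.006] [ 0.489 -0.033 -0.001] [0.671 0.074 0.016]
slot_board 0.74 [136. 301. 201. 344.] [ 0.619 -0.281  0.114] [ 0.54  -0.313  0.057] [ 0.661 -0.246  0.138]
tray 0.95 [302. 104. 370. 153.] [0.464 0.509 0.006] [ 0.374  0.309 -0.003] [0.624 0.57  0.196]
tray 0.89 [188.  92. 251. 143.] [0.166 0.306 0.005] [ 0.071  0.25  -0.003] [0.258 0.364 0.016]
tray 0.72 [217. 212. 303. 286.] [0.582 0.02  0.006] [ 0.49  -0.033 -0.   ] [0.67  0.073 0.016]
tray 0.59 [219. 143. 296. 195.] [0.4   0.218 0.006] [ 0.31   0.161 -0.001] [0.49  0.276 0.016]
easel_plain 0.6 [311. 126. 377. 212.] [0.653 0.301 0.094] [ 0.546  0.259 -0.003] [0.678 0.377 0.198]
flask 0.86 [256. 282. 295. 360.] [ 0.778 -0.163  0.148] [ 0.74  -0.18   0.013] [ 0.801 -0.121  0.2  ]
canister 0.83 [305. 270. 348. 332.] [ 0.809 -0.032  0.094] [ 0.765 -0.056 -0.001] [0.843 0.021 0.111]
mug 0.61 [340. 22
[... 1355 characters left out ...]
 array([ 1.14079924,  0.52140065, -0.036306  ,  1.5995124 ,  0.02123129,
        1.02112044, -0.11276915]), 'qd': array([-5.80358640e-04,  1.00971468e-04, -1.03199221e-04,  6.92599785e-05,
        6.50855366e-05,  1.81345959e-03,  1.18172893e-03]), 'joint_efforts': array([-3.97409472e-03, -9.26799989e+01,  1.97654285e+00, -3.70239544e+01,
        1.80204492e-02,  1.90814462e-03, -4.67448228e-05]), 'position': array([ 0.22001684, -0.58497213,  0.24528587]), 'tool_rot': array([-3.14153949e+00,  2.81086572e-05,  3.59806800e-01]), 'force': array([ 0.1786704 ,  0.45224331, -0.26300719]), 'moment': array([0.02688832, 0.05308168, 0.07533062]), 'finger_force': 0.0, 'grip_width': 0.08528814840062916}
```

View pics/s.png

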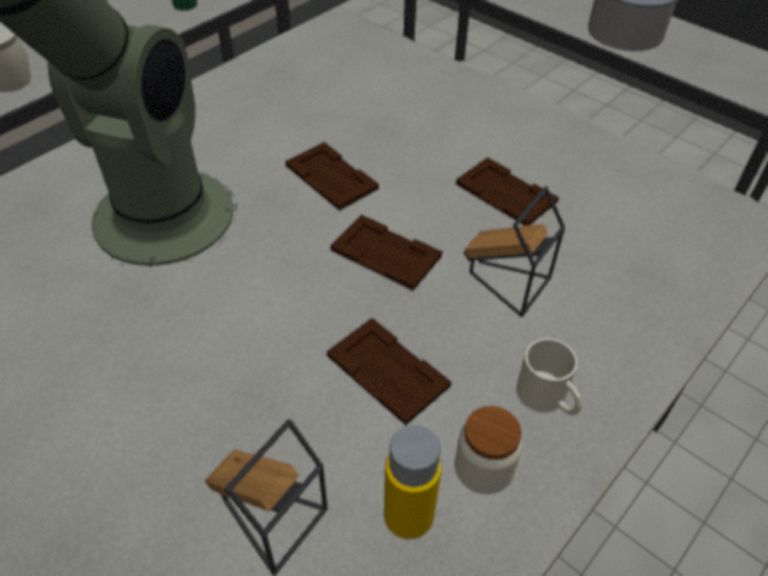

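View pics/t.png

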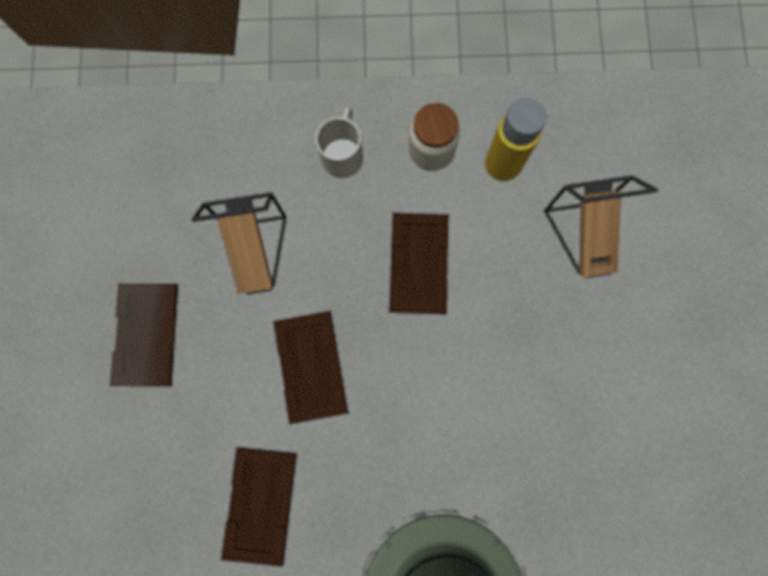

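```bash
cat >> h.py <<'E'
def rect(P,m,zr=None,n0=None,tol=.004):
    """face fit: plane by RANSAC-ish refit, min-area rectangle; returns centre,normal,long axis,dims"""
    q=P[m&np.isfinite(P).all(-1)]
    if zr: q=q[(q[:,2]>zr[0])&(q[:,2]<zr[1])]
    rng=np.random.default_rng(0);best=None
    for _ in range(300):
        s=q[rng.choice(len(q),3,False)];n=np.cross(s[1]-s[0],s[2]-s[0])
        if np.linalg.norm(n)<1e-6: continue
        n/=np.linalg.norm(n);n*=np.sign(n[2])
        if n0 is not None and n@n0<.95: continue
        k=np.abs((q-s[0])@n)<tol
        if best is None or k.sum()>best.sum(): best=k
    q=q[best];c=q.mean(0);n=np.linalg.svd(q-c)[2][2];n*=np.sign(n[2])
    ex=np.cross([0,1,0],n);ex/=np.linalg.norm(ex);ey=np.cross(n,ex)
    (cx,cy),(w,h),a=cv2.minAreaRect(np.c_[(q-c)@ex,(q-c)@ey].astype(np.float32)*1000)
    a=np.radians(a)
    if w<h: w,h,a=h,w,a+np.pi/2
    l=np.cos(a)*ex+np.sin(a)*ey;l*=np.sign(l[0])
    return c+(cx*ex+cy*ey)/1000,n,l,(round(w,1),round(h,1)),len(q)
E
python3 - <<'E'
from h import *
for cam in("scene","top"):
    f=grab_frame(cam);P=cloud(f);P[f["depth"]<=0]=np.nan
    n0=np.array([-np.sin(.61),0,np.cos(.61)])
    for n,x,y in(("plain_board",.59,.31),("slot_board",.59,-.28),("tray",.575,.02)):
        for r in regions_of(n,cam):
            q=P[r["mask"]];
            if np.hypot(*(np.nanmedian(q[:,:2],0)-[x,y]))<.06:
                o=rect(P,r["mask"],None,n0 if n!="tray" else np.array([0,0,1]),.004 if n!="tray" else .003)
                print(cam,n,o[0].round(4),"n",o[1].round(3),"lean",round(np.degrees(np.arccos(o[1][2])),1),"yaw l",np.arctan2(o[2][1],o[2][0]).round(3),"yaw n",np.arctan2(-o[1][1],-o[1][0]).round(3),*o[3:]);break
    if cam=="top": save(f,"crop.png",(60,120,320,384),2.2)
E
```

```text
scene plain_board [0.5835 0.3141 0.0983] n [-0.563 -0.107  0.82 ] lean 35.0 yaw l 0.133 yaw n 0.188 (143.1, 63.5) 562
scene slot_board [ 0.5937 -0.2798  0.0984] n [-0.566 -0.08   0.82 ] lean 34.9 yaw l 0.121 yaw n 0.14 (144.9, 61.1) 1034
top plain_board [0.5778 0.3145 0.1013] n [-0.571 -0.083  0.817] lean 35.2 yaw l 0.129 yaw n 0.144 (137.6, 60.7) 1215
top slot_board [ 0.5875 -0.2807  0.0998] n [-0.57  -0.071  0.818] lean 35.1 yaw l 0.124 yaw n 0.124 (132.7, 62.1) 1076
top tray [0.5654 0.0224 0.0079] n [ 0.003 -0.003  1.   ] lean 0.2 yaw l -0.071 yaw n 2.337 (165.9, 105.9) 1352
```

View pics/crop.png

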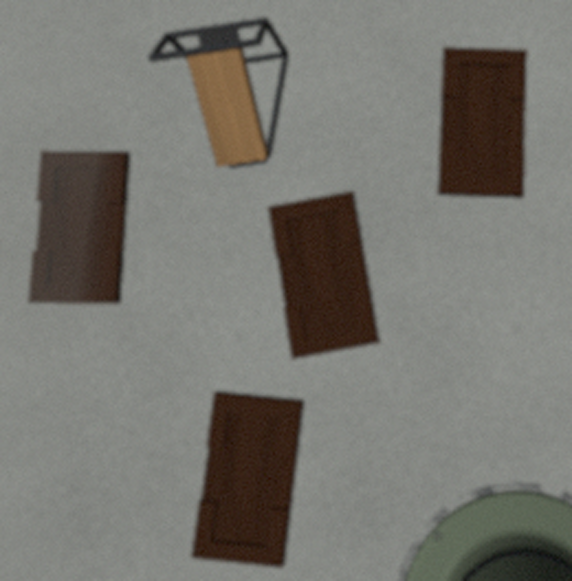

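Trays in the top image: (279,173), (96,222), (207,244) and (171,338). The crop shows the one at (279,173) is farthest to the robot's right (y≈0.02), so that is the target.

```bash
cat >> h.py <<'E'
DOWN=np.pi
def go(p,rpy,cur=None):
    """print rotation (tool axes, units) and then translation in the turned tool axes, and translation-first"""
    s=bot.observe();p0,R0=(s["position"],Ro.from_euler("xyz",s["tool_rot"])) if cur is None else (np.array(cur[0]),Ro.from_euler("xyz",cur[1]))
    R1=Ro.from_euler("xyz",rpy);w=(R0.inv()*R1).as_rotvec()/.15;d=np.array(p)-p0
    a=R0.inv().apply(d)/.025;b=R1.inv().apply(d)/.025
    print("rot",w.round(2),"| trans first",a.round(2),"| trans after rot",b.round(2))
E
python3 - <<'E'
from h import *
s=bot.observe();w=[.45,0,.40]
go(w,[np.pi,-.0,.135]);g=[np.pi,-.611,.135]
go([.496,.302,.224],g,(w,[np.pi,0,.135]))
f=grab_frame("wrist");R=Ro.from_euler("xyz",s["tool_rot"]).as_matrix()
c=-f["R"].T@f["t"];print("cam in tool",(R.T@(c-s["position"])).round(3),(f["R"]@R).round(2).tolist(),f["camera_matrix"].round(1).tolist())
E
```

```text
rot [-0.   0.   1.5] | trans first [ 16.85 -18.66  -6.19] | trans after rot [ 12.26 -21.95  -6.19]
rot [-0.    4.07  0.  ] | trans first [  3.45 -11.72   7.04] | trans after rot [ -1.21 -11.72   7.74]
cam in tool [ 0.083  0.    -0.129] [[0.0, 1.0, 0.0], [-0.95, 0.0, -0.32], [-0.32, -0.0, 0.95]] [[329.0, 0.0, 253.5], [0.0, 329.0, 192.7], [0.0, 0.0, 1.0]]
```

Request:
play_rows(
  plan=[
    [[0.84,-0.93,-0.6],[0,0,0],-1],
    [[0.84,-0.93,-0.6],[0,0,0],-1],
    [[0.84,-0.93,-0.6],[0,0,0],-1],
    [[0.84,-0.93,-0.6],[0,0,0],-1],
    [[0.84,-0.93,-0.6],[0,0,0],-1],
    [[0.84,-0.93,-0.6],[0,0,0],-1],
    [[0.84,-0.93,-0.6],[0,0,0],-1],
    [[0.84,-0.93,-0.4],[0,0,0],-1],
    [[0.84,-0.93,-0.4],[0,0,0],-1],
    [[0.84,-0.93,-0.4],[0,0,0],-1],
    [[0.84,-0.93,-0.4],[0,0,0],-1],
    [[0.84,-0.93,-0.2],[0,0,0],-1],
    [[0.84,-0.93,0],[0,0,0],-1],
    [[0.84,-0.93,0],[0,0,0],-1],
    [[0.84,-0.93,0],[0,0,0],-1],
    [[0.84,-0.93,0],[0,0,0],-1],
    [[0.84,-0.93,0],[0,0,0],-1],
    [[0.84,-0.93,0],[0,0,0],-1],
    [[0.84,-0.93,0],[0,0,0],-1],
    [[0.84,-0.93,0],[0,0,0],-1],
  ],
)

```text
clock: 3.75
position: [0.4497, -0.001, 0.3955]
tool_rot: [3.141, -0.0, 0.36]
force: [-0.4, 0.2, 0.3]
grip_width: 0.0854
finger_force: 0.0
```

Request:
play_rows(
  plan=[
    [[0,0,0],[0,0,0.75],-1],
    [[0,0,0],[0,0,0.75],-1],
    [[0,0,0],[0,0.82,0],-1],
    [[0,0,0],[0,0.82,0],-1],
    [[0,0,0],[0,0.82,0],-1],
    [[0,0,0],[0,0.82,0],-1],
    [[0,0,0],[0,0.79,0],-1],
    [[-0.1,-0.98,0.65],[0,0,0],-1],
    [[-0.1,-0.98,0.65],[0,0,0],-1],
    [[-0.1,-0.98,0.65],[0,0,0],-1],
    [[-0.1,-0.98,0.65],[0,0,0],-1],
    [[-0.1,-0.98,0.65],[0,0,0],-1],
    [[-0.1,-0.98,0.65],[0,0,0],-1],
    [[-0.1,-0.98,0.65],[0,0,0],-1],
    [[-0.1,-0.98,0.65],[0,0,0],-1],
    [[-0.1,-0.98,0.65],[0,0,0],-1],
    [[-0.1,-0.98,0.65],[0,0,0],-1],
    [[-0.1,-0.98,0.65],[0,0,0],-1],
    [[-0.1,-0.98,0.65],[0,0,0],-1],
  ],
)

```text
clock: 6.12
position: [0.4781, 0.1437, 0.3075]
tool_rot: [-3.118, -0.582, 0.131]
force: [0.6, -0.2, -0.2]
grip_width: 0.0854
finger_force: 0.0
```

```bash
cat >> h.py <<'E'
def look(thing,lean,n="w.png"):
    f=grab_frame("wrist");P=cloud(f);P[f["depth"]<=0]=np.nan;save(f,n,None,1.5)
    s=bot.observe();R=Ro.from_euler("xyz",s["tool_rot"])
    for r in regions_of(thing,"wrist")[:3]:
        o=rect(P,r["mask"],None,None,.003)
        c=R.inv().apply(o[0]-s["position"]);l=R.inv().apply(o[2]);nn=R.inv().apply(o[1])
        print(round(r["p"],2),np.array(r["box"]).round(),"c",o[0].round(4),"n",o[1].round(3),"lean",np.degrees(np.arccos(o[1][2])).round(1),"yaw",np.arctan2(o[2][1],o[2][0]).round(3),o[3:],"| in tool: c",c.round(4),"l",l.round(3),"n",nn.round(3))
E
python3 - <<'E'
from h import *
look("plain_board",0,"w1.png")
E
```

```text
0.82 [ 89. 106. 158. 222.] c [0.5819 0.3155 0.101 ] n [-0.569 -0.079  0.818] lean 35.1 yaw 0.133 ((138.7, 60.5), 5931) | in tool: c [-0.0082 -0.1498  0.2448] l [ 1.    -0.001 -0.03 ] n [-0.03  -0.02  -0.999]
```

View pics/w1.png

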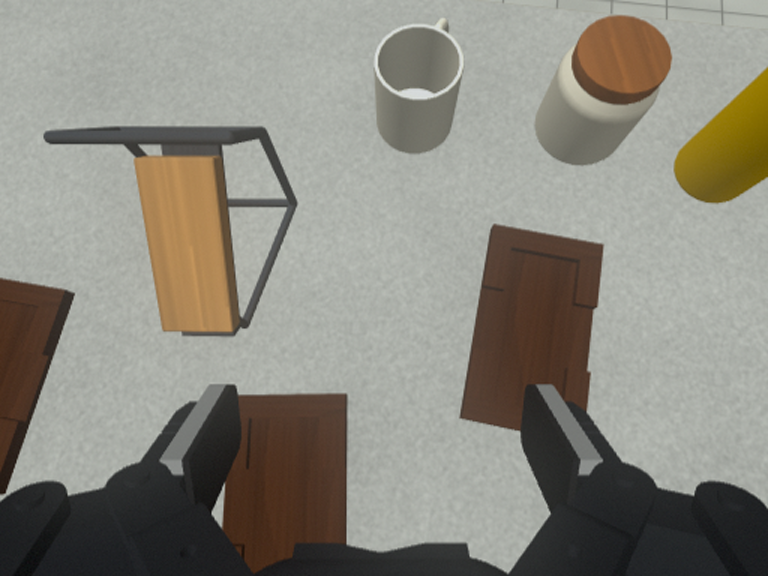

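```bash
python3 - <<'E'
from h import *
c=np.array([.5819,.3155,.101]);n=np.array([-.569,-.079,.818])
go(c+.1*n,[np.pi,-.611,.135])
E
```

```text
rot [-0.15  0.2  -0.  ] | trans first [-0.44 -6.05  5.81] | trans after rot [-0.6  -6.18  5.66]
```

Request:
play_rows(
  plan=[
    [[0,0,0],[-0.15,0.2,0],-1],
    [[-0.05,-0.52,0.47],[0,0,0],-1],
    [[-0.05,-0.52,0.47],[0,0,0],-1],
    [[-0.05,-0.52,0.47],[0,0,0],-1],
    [[-0.05,-0.52,0.47],[0,0,0],-1],
    [[-0.05,-0.52,0.47],[0,0,0],-1],
    [[-0.05,-0.52,0.47],[0,0,0],-1],
    [[-0.05,-0.52,0.47],[0,0,0],-1],
    [[-0.05,-0.52,0.47],[0,0,0],-1],
    [[-0.05,-0.52,0.47],[0,0,0],-1],
    [[-0.05,-0.52,0.47],[0,0,0],-1],
    [[-0.05,-0.52,0.47],[0,0,0],-1],
    [[-0.05,-0.52,0.47],[0,0,0],-1],
    [[0,0,0],[0,0,0],-1],
  ],
)

```text
clock: 7.98
position: [0.5238, 0.2897, 0.215]
tool_rot: [-3.138, -0.563, 0.136]
force: [-0.3, -0.0, 0.1]
grip_width: 0.0852
finger_force: 0.0
```

```bash
python3 - <<'E'
from h import *
look("plain_board",0,"w2.png")
c=np.array([.5819,.3155,.101]);n=np.array([-.569,-.079,.818])
go(c-.004*n,[np.pi,-.611,.135])
E
```

```text
0.88 [192. 110. 271. 276.] c [0.5816 0.3159 0.1008] n [-0.569 -0.074  0.819] lean 35.0 yaw 0.131 ((140.5, 60.2), 11231) | in tool: c [-0.0096 -0.0187  0.1295] l [ 0.999  0.003 -0.049] n [-0.049 -0.007 -0.999]
rot [-0.02  0.32 -0.  ] | trans first [-0.37 -0.75  5.35] | trans after rot [-0.63 -0.77  5.32]
```

Request:
play_rows(
  plan=[
    [[0,0,0],[0,0.16,0],-1],
    [[0,0,0],[0,0.16,0],-1],
    [[-0.3,-0.4,0],[0,0,0],-1],
    [[-0.3,-0.37,0],[0,0,0],-1],
    [[0,0,0],[0,0,0],-1],
  ],
)

```text
clock: 8.7
position: [0.511, 0.3118, 0.2209]
tool_rot: [3.134, -0.589, 0.137]
force: [-0.1, -0.0, 0.4]
grip_width: 0.0852
finger_force: 0.0
```

```bash
python3 - <<'E'
from h import *
print(bot.observe()["qpos"].round(3))
c=np.array([.5816,.3159,.1008]);n=np.array([-.569,-.076,.818])
go(c-.004*n,[np.pi,-.611,.133])
E
```

```text
[-1.405  0.463  0.739  2.156  0.302  0.162 -2.52 ]
rot [0.04 0.15 0.02] | trans first [-0.32  0.18  5.72] | trans after rot [-0.45  0.21  5.71]
```

Request:
play_rows(
  plan=[
    [[0,0,-0.7],[0,0,0],-1],
    [[0,0,-0.7],[0,-0.6,0],-1],
    [[0,0,-0.7],[0,-0.6,0],-1],
    [[0,0,-0.5],[0,-0.6,0],-1],
    [[0,0,-0.4],[0,-0.6,0],-1],
    [[0,0,-0.3],[0,-0.6,0],-1],
    [[0,0,0],[0,-0.6,0],-1],
    [[0,0,0],[0,-0.3,-0.6],-1],
    [[0,0,0],[0,0,-1],-1],
    [[0,0,0],[0,0,-1],-1],
    [[0,0,0],[0,0,-1],-1],
    [[0,0,0],[0,0,-1],-1],
    [[0,0,0],[0,0,-1],-1],
    [[0,0,0],[0,0,-1],-1],
    [[0,0,0],[0,0,-1],-1],
    [[0,0,0],[0,0,-1],-1],
    [[0,0,0],[0,0,-1],-1],
    [[0,0,0],[0,0,-1],-1],
  ],
)

```text
clock: 10.95
position: [0.4746, 0.3059, 0.2939]
tool_rot: [3.137, 0.009, 1.725]
force: [0.2, -0.9, 0.3]
grip_width: 0.085
finger_force: 0.0
```

```bash
python3 - <<'E'
from h import *
print(bot.observe()["qpos"].round(3))
go([.511,.312,.31],[np.pi,0,.133-np.pi])
E
```

```text
[-0.695  0.375  0.017  1.706  0.004  1.061 -0.527]
rot [ -0.02   0.07 -10.33] | trans first [ 0.01  1.48 -0.64] | trans after rot [-1.48  0.05 -0.64]
```

Request:
play_rows(
  plan=[
    [[0,0,0],[0,0,-1],-1],
    [[0,0,0],[0,0,-1],-1],
    [[0,0,0],[0,0,-1],-1],
    [[0,0,0],[0,0,-1],-1],
    [[0,0,0],[0,0,-1],-1],
    [[0,0,0],[0,0,-1],-1],
    [[0,0,0],[0,0,-1],-1],
    [[0,0,0],[0,0,-1],-1],
    [[0,0,0],[0,0,-1],-1],
    [[0,0,0],[0,0,-1],-1],
    [[0,0,0],[0,0,-0.33],-1],
    [[0,0,0],[0,-0.5,0],-1],
    [[0,0,0],[0,-0.5,0],-1],
    [[0,0,0],[0,-0.5,0],-1],
    [[0,0,0],[0,-0.5,0],-1],
  ],
)

```text
clock: 12.82
position: [0.4746, 0.306, 0.2942]
tool_rot: [-3.133, 0.307, -3.01]
force: [-0.1, 1.0, 1.3]
grip_width: 0.0855
finger_force: 0.0
```

```bash
python3 - <<'E'
from h import *
print(bot.observe()["qpos"].round(3))
r=[np.pi,.30,.133-np.pi];z=Ro.from_euler("xyz",r).apply([0,0,1])
c=np.array([.5816,.3159,.1008]);n=np.array([-.569,-.076,.818]);g=c-.002*n
print(g,z);go(g-.1*z,r);go(g,r)
E
```

```text
[-0.578  0.262 -0.251  1.915  0.381  0.772  0.64 ]
[0.582738 0.316052 0.099164] [ 0.29291033  0.03918841 -0.95533649]
rot [-0.06  0.05 -0.01] | trans first [-1.81 -0.13  4.75] | trans after rot [-1.84 -0.17  4.73]
rot [-0.06  0.05 -0.01] | trans first [-1.78 -0.09  8.75] | trans after rot [-1.84 -0.17  8.73]
```

Request:
play_rows(
  plan=[
    [[-0.46,-0.04,0.4],[-0.06,0.05,0],-1],
    [[-0.46,-0.04,0.4],[0,0,0],-1],
    [[-0.46,-0.04,0.4],[0,0,0],-1],
    [[-0.46,-0.04,0.4],[0,0,0],-1],
    [[0,0,0.7],[0,0,0],-1],
    [[0,0,0.7],[0,0,0],-1],
    [[0,0,0.7],[0,0,0],-1],
    [[0,0,0.7],[0,0,0],-1],
    [[0,0,0.3],[0,0,0],-1],
  ],
)

```text
clock: 13.95
position: [0.5524, 0.3129, 0.1936]
tool_rot: [3.142, 0.295, -3.009]
force: [-0.2, 0.2, -0.0]
grip_width: 0.0856
finger_force: 0.0
```

```bash
python3 - <<'E'
from h import *
print(bot.observe()["qpos"].round(3))
look("plain_board",0,"w3.png")
r=[np.pi,.30,.133-np.pi];z=Ro.from_euler("xyz",r).apply([0,0,1])
c=np.array([.5816,.3159,.1008]);n=np.array([-.569,-.076,.818]);g=c-.002*n
go(g,r)
E
```

```text
[-0.545  0.491 -0.189  1.853  0.448  0.599  0.655]
0.91 [212. 104. 296. 295.] c [0.581  0.3157 0.1006] n [-0.57  -0.073  0.819] lean 35.1 yaw 0.132 ((138.8, 58.9), 15265) | in tool: c [-0.0005 -0.0009  0.097 ] l [-0.95   0.    -0.311] n [ 0.311  0.002 -0.95 ]
rot [-0.   -0.03 -0.01] | trans first [-0.06 -0.04  3.99] | trans after rot [-0.04 -0.04  3.99]
```

View pics/w3.png

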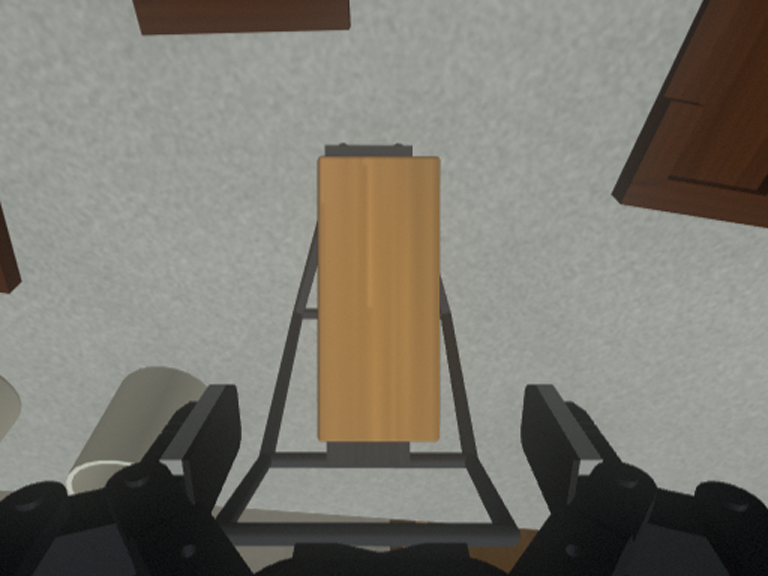

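Request:
play_rows(
  plan=[
    [[0.25,0,0],[0,-0.4,0],-1],
    [[0.25,0,0],[0,-0.4,0],-1],
    [[0,0,0],[0,0,0],-1],
  ],
)

```text
clock: 14.42
position: [0.5397, 0.3121, 0.1914]
tool_rot: [3.141, 0.417, -3.008]
force: [-0.1, 0.6, -0.0]
grip_width: 0.0854
finger_force: 0.0
```

```bash
python3 - <<'E'
from h import *
print(bot.observe()["qpos"].round(3))
r=[np.pi,.42,.133-np.pi]
c=np.array([.5813,.3158,.1007]);n=np.array([-.57,-.075,.818]);g=c-.003*n
go(g,r)
E
```

```text
[-0.699  0.45  -0.048  1.98   0.63   0.438  0.427]
rot [ 0.   -0.02  0.01] | trans first [-0.08 -0.08  4.11] | trans after rot [-0.07 -0.07  4.11]
```

Approach and close.

Request:
play_rows(
  newtons=50,
  plan=[
    [[-0.04,-0.04,0.5],[0,0,0],-1],
    [[-0.04,-0.04,0.5],[0,0,0],-1],
    [[0,0,0.5],[0,0,0],-1],
    [[0,0,0.5],[0,0,0],-1],
    [[0,0,0.5],[0,0,0],-1],
    [[0,0,0.5],[0,0,0],-1],
    [[0,0,0.4],[0,0,0],-1],
    [[0,0,0.4],[0,0,0],-1],
    [[0,0,0.3],[0,0,0],-1],
    [[0,0,0],[0,0,0],-1],
  ],
)

```text
clock: 15.68
position: [0.5839, 0.3152, 0.0975]
tool_rot: [3.141, 0.416, -3.01]
force: [0.1, 0.1, 0.1]
grip_width: 0.0853
finger_force: 0.0
```

```bash
python3 - <<'E'
from h import *
s=bot.observe();print(s["qpos"].round(3),s["force"])
r=[np.pi,.42,.133-np.pi]
c=np.array([.5813,.3158,.1007]);n=np.array([-.57,-.075,.818]);g=c-.003*n
go(g,r)
E
```

```text
[-0.735  0.654  0.069  1.937  0.735  0.26   0.328] [0.08656602 0.09056509 0.13610592]
rot [-0.   -0.03 -0.01] | trans first [ 0.02  0.04 -0.04] | trans after rot [ 0.02  0.04 -0.04]
```

Request:
play_rows(
  newtons=50,
  plan=[
    [[0,0,0],[0,0,0],1],
    [[0,0,0],[0,0,0],1],
    [[0,0,0],[0,0,0],1],
    [[0,0,0],[0,0,0],1],
    [[0,0,0],[0,0,0],1],
    [[0,0,0],[0,0,0],1],
    [[0,0,0],[0,0,0],1],
    [[0,0,0],[0,0,0],1],
  ],
)

```text
clock: 16.68
position: [0.5839, 0.3154, 0.0987]
tool_rot: [3.14, 0.417, -3.01]
force: [-4.0, -1.4, 6.2]
grip_width: 0.0587
finger_force: 52.6
```

Request:
play_rows(
  plan=[
    [[0.05,0,-0.25],[0,0,0],1],
    [[0.08,0,-0.4],[0,0,0],1],
    [[0.1,0,-0.5],[0,0,0],1],
    [[0.15,0,-0.5],[0,0,0],1],
    [[0.2,0,-0.5],[0,0,0],1],
    [[0.2,0,-0.5],[0,0,0],1],
    [[0.2,0,-0.5],[0,0,0],1],
    [[0.2,0,-0.5],[0,0,0],1],
    [[0.2,0,-0.5],[0,0,0],1],
    [[0.2,0,-0.5],[0,0,0],1],
    [[0.2,0,-0.5],[0,0,0],1],
    [[0.2,0,-0.5],[0,0,0],1],
    [[0.2,0,-0.4],[0,0,0],1],
    [[0,0,0],[0,0,0],1],
  ],
)

```text
clock: 18.42
position: [0.4736, 0.3008, 0.215]
tool_rot: [3.14, 0.417, -3.01]
force: [-0.9, 0.6, -2.5]
grip_width: 0.0584
finger_force: 54.4
```

```bash
python3 - <<'E'
from h import *
look("plain_board",0,"w4.png")
print(bot.observe()["qpos"].round(3))
E
```

```text
Traceback (most recent call last):
  File "h.py", line 42, in look
    o=rect(P,r["mask"],None,None,.003)
  File "h.py", line 24, in rect
    q=q[best];c=q.mean(0);n=np.linalg.svd(q-c)[2][2];n*=np.sign(n[2])
                            ~~~~~~~~~~~~~^^^^^
numpy._core._exceptions._ArrayMemoryError: Unable to allocate 9.08 GiB for an array with shape (34915, 34915) and data type float64
```

View pics/w4.png

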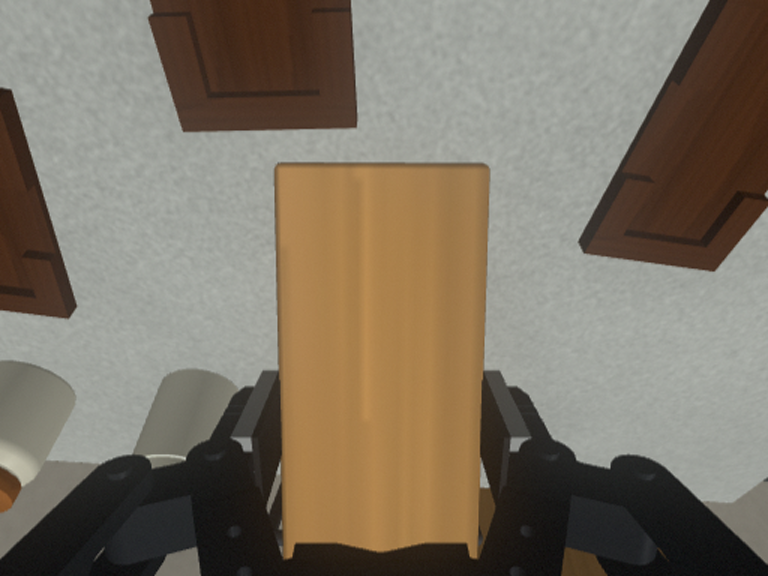

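```bash
sed -i 's/svd(q-c)\[2\]/svd(q-c,full_matrices=False)[2]/' h.py; cat >> h.py <<'E'
def held(thing):
    f=grab_frame("wrist");P=cloud(f);P[f["depth"]<=0]=np.nan
    s=bot.observe();R=Ro.from_euler("xyz",s["tool_rot"])
    r=regions_of(thing,"wrist")[0];Pt=R.inv().apply((P-s["position"]).reshape(-1,3)).reshape(P.shape)
    m=r["mask"]&(np.abs(Pt[...,2])<.05)
    q=Pt[m];q=q[np.isfinite(q).all(1)]
    # fit plane z=ax+by+c robustly
    k=np.ones(len(q),bool)
    for _ in range(6):
        A=np.c_[q[:,:2],np.ones(len(q))];co=np.linalg.lstsq(A[k],q[k,2],rcond=None)[0];k=np.abs(A@co-q[:,2])<.002
    q=q[k];n=np.array([co[0],co[1],-1]);n/=np.linalg.norm(n)
    ex=np.array([1,0,co[0]]);ex/=np.linalg.norm(ex);ey=np.cross(n,ex);o=np.array([0,0,co[2]])
    uv=np.c_[(q-o)@ex,(q-o)@ey]
    # side edges at x bins, then end edge
    xs=np.arange(.025,uv[:,0].max()-.008,.004);e=[]
    for x in xs:
        v=uv[np.abs(uv[:,0]-x)<.002][:,1];e.append((v.min(),v.max()))
    e=np.array(e);mid=np.polyfit(xs,e.mean(1),1);end=np.median([uv[np.abs(uv[:,1]-y)<.002][:,0].max() for y in np.arange(-.02,.021,.004)])
    a=np.arctan(mid[0]);cen=np.array([end-.07*np.cos(a),0]);cen[1]=np.polyval(mid,cen[0])
    l=np.cos(a)*ex+np.sin(a)*ey;ct=o+cen[0]*ex+cen[1]*ey
    print(thing,"top centre in tool",ct.round(4),"n",n.round(4),"l",l.round(4),"width",(e[:,1]-e[:,0]).mean().round(4),"world c",(R.apply(ct)+s["position"]).round(4),"n",R.apply(n).round(4))
    return ct,n,l,f,P
def tray(f,P,x=.575,y=.021):
    best=None
    for r in regions_of("tray","wrist"):
        q=P[r["mask"]];q=q[np.isfinite(q).all(1)]
        if len(q)>300 and np.hypot(*(np.median(q[:,:2],0)-[x,y]))<.05:
            lo=np.median(q[(q[:,2]<.011)],0)[2];t=q[(q[:,2]>.0115)&(q[:,2]<.019)]
            (cx,cy),(w,h),a=cv2.minAreaRect(t[:,:2].astype(np.float32)*1000)
            if w<h:w,h,a=h,w,a+90
            a=(a+90)%180-90
            print("tray c",cx,cy,"dims",round(w,1),round(h,1),"yaw",round(np.radians(a),4),"floor",lo,"top",np.median(t[:,2]),"box",r["box"]);return
    print("tray not found")
E
python3 - <<'E'
from h import *
ct,n,l,f,P=held("plain_board");tray(f,P)
go([.47,.12,.28],[np.pi,.417-.194-.0,-3.01])
E
```

```text
plain_board top centre in tool [ 0.0016  0.0002 -0.0031] n [ 0.1941  0.0027 -0.981 ] l [0.981  0.0035 0.1941] width 0.0595 world c [0.4713 0.3004 0.2163] n [-0.5697 -0.0733  0.8186]
tray not found
rot [0.   1.29 0.  ] | trans first [-0.06 -7.13 -2.87] | trans after rot [ 0.49 -7.14 -2.82]
```

Request:
play_rows(
  plan=[
    [[0.2,-0.4,-0.3],[0,0.4,0],1],
    [[0.2,-0.4,-0.3],[0,0.4,0],1],
    [[0.2,-0.4,-0.2],[0,0.4,0],1],
    [[0.1,-0.4,-0.2],[0,0.4,0],1],
    [[0,-0.4,-0.2],[0,0.4,0],1],
    [[0,-0.4,0],[0,0.4,0],1],
    [[0,-0.4,0],[0,0.4,0],1],
    [[0,-0.4,0],[0,0.4,0],1],
    [[0,-0.4,0],[0,0.4,0],1],
    [[-0.2,-0.4,0],[0,0.4,0],1],
    [[-0.3,-0.4,0],[0,0.07,0],1],
    [[-0.3,-0.4,0],[0,0,0],1],
    [[-0.3,-0.3,0],[0,0,0],1],
    [[0,0,0],[0,0,0],1],
  ],
)

```text
clock: 20.42
position: [0.4925, 0.1739, 0.2319]
tool_rot: [3.141, -0.193, -3.01]
force: [0.1, 0.0, -1.9]
grip_width: 0.0588
finger_force: 54.3
```

```bash
python3 - <<'E'
from h import *
ct,n,l,f,P=held("plain_board");tray(f,P);save(f,"w5.png",None,1.2)
print(bot.observe()["qpos"].round(3))
E
```

```text
plain_board top centre in tool [ 0.0014 -0.0004 -0.0038] n [ 0.1941  0.0029 -0.981 ] l [0.981  0.0048 0.1942] width 0.0595 world c [0.4915 0.1739 0.236 ] n [-0.0021  0.0019  1.    ]
tray c 573.9920654296875 21.787090301513672 dims 178.3 105.7 yaw -0.0648 floor 0.006362351905321589 top 0.015256822112715217 box [59.0, 166.3, 170.6, 319.7]
[-0.259  0.479 -0.227  1.731  0.043  1.125  1.211]
```

View pics/w5.png

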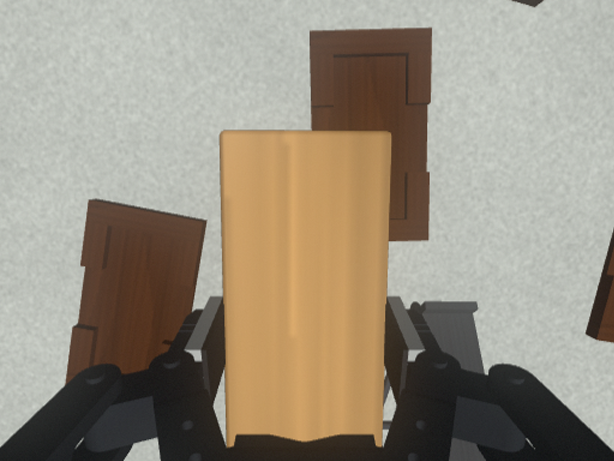

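Request:
play_rows(
  plan=[
    [[-0.46,0,-0.09],[-0.07,0,0.33],1],
    [[-0.46,0,-0.09],[-0.07,0,0.33],1],
    [[-0.46,0,-0.09],[-0.06,0,0.33],1],
    [[-0.46,0,-0.09],[-0.06,0,0.32],1],
    [[-0.46,0,-0.09],[0,0,0],1],
    [[-0.46,0,-0.09],[0,0,0],1],
    [[-0.4,0,-0.09],[0,0,0],1],
    [[0,0,0],[0,0,0],1],
  ],
)

```text
clock: 21.58
position: [0.5729, 0.1745, 0.232]
tool_rot: [3.141, -0.194, 3.073]
force: [-0.2, -0.8, -1.4]
grip_width: 0.0583
finger_force: 54.3
```

```bash
cat >> h.py <<'E'
def place(ct,n,l,xy,yaw,z):
    """TCP pose that puts the held board's top centre at xy,z level, long axis at yaw"""
    B=np.c_[-l,np.cross(n,-l),n]           # board axes in tool (x away from robot)
    W=Ro.from_euler("z",yaw).as_matrix();R=Ro.from_matrix(W@B.T)
    p=np.array([*xy,z])-R.apply(ct);return p,R.as_euler("xyz")
E
python3 - <<'E'
from h import *
ct,n,l,f,P=held("plain_board");tray(f,P)
p,r=place(ct,n,l,[.5765,.0216],-.066,.10);print(p,r);go(p,r)
E
```

```text
plain_board top centre in tool [ 0.0013  0.0004 -0.0038] n [ 0.1943  0.0024 -0.9809] l [0.9809 0.0036 0.1943] width 0.0595 world c [0.5719 0.1751 0.236 ] n [-9.0e-04  1.4e-03  1.0e+00]
tray c 577.7177124023438 21.589214324951172 dims 185.3 106.3 yaw -0.062 floor 0.006289282624450982 top 0.015210875836907696 box [62.0, 129.3, 169.6, 294.0]
[0.57700163 0.02114559 0.09601966] [ 3.13919542 -0.19549349  3.07963147]
rot [-0.    0.01 -0.04] | trans first [-1.65 -6.12  5.22] | trans after rot [-1.62 -6.13  5.22]
```

Request:
play_rows(
  plan=[
    [[-0.05,-0.5,0.2],[0,0,0],1],
    [[-0.15,-0.5,0.4],[0,0,0],1],
    [[-0.15,-0.5,0.4],[0,0,0],1],
    [[-0.15,-0.5,0.4],[0,0,0],1],
    [[-0.15,-0.5,0.4],[0,0,0],1],
    [[-0.15,-0.5,0.4],[0,0,0],1],
    [[-0.15,-0.5,0.4],[0,0,0],1],
    [[-0.15,-0.5,0.4],[0,0,0],1],
    [[-0.15,-0.5,0.4],[0,0,0],1],
    [[-0.15,-0.5,0.4],[0,0,0],1],
    [[-0.15,-0.5,0.4],[0,0,0],1],
    [[-0.12,-0.5,0.4],[0,0,0],1],
    [[0,0,0.4],[0,0,0],1],
    [[0,0,0],[0,0,0],1],
  ],
)

```text
clock: 23.48
position: [0.5784, 0.0245, 0.1006]
tool_rot: [3.14, -0.195, 3.074]
force: [0.7, 0.6, -1.1]
grip_width: 0.0585
finger_force: 54.3
```

```bash
python3 - <<'E'
from h import *
ct,n,l,f,P=held("plain_board")
for z in(.045,.026):
  p,r=place(np.array([.0014,0,-.0038]),n,l,[.5775,.0216],-.063,z);print(p,r);go(p,r)
save(f,"w6.png",None,1.5)
E
```

```text
plain_board top centre in tool [ 0.002   0.0003 -0.0032] n [ 0.1931  0.0028 -0.9812] l [0.9812 0.0041 0.1931] width 0.0595 world c [0.5774 0.025  0.1047] n [4.0e-04 1.3e-03 1.0e+00]
[0.57813929 0.0215734  0.04100117] [ 3.13877426 -0.19435144  3.0832758 ]
rot [ 0.    0.   -0.06] | trans first [-0.44 -0.13  2.38] | trans after rot [-0.44 -0.13  2.38]
[0.57813929 0.0215734  0.02200117] [ 3.13877426 -0.19435144  3.0832758 ]
rot [ 0.    0.   -0.06] | trans first [-0.59 -0.13  3.13] | trans after rot [-0.59 -0.14  3.13]
```

View pics/w6.png

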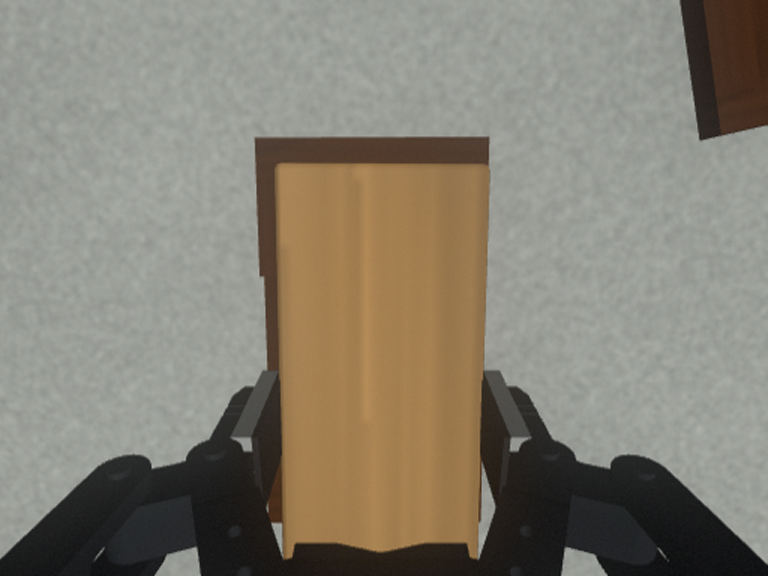

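Request:
play_rows(
  plan=[
    [[-0.07,-0.03,0.4],[0,0,-0.06],1],
    [[-0.07,-0.03,0.4],[0,0,0],1],
    [[-0.07,-0.03,0.4],[0,0,0],1],
    [[-0.07,-0.03,0.4],[0,0,0],1],
    [[-0.08,-0.01,0.4],[0,0,0],1],
    [[-0.08,0,0.38],[0,0,0],1],
    [[0,0,0],[0,0,0],1],
  ],
)

```text
clock: 24.45
position: [0.5777, 0.021, 0.04]
tool_rot: [3.139, -0.195, 3.083]
force: [0.5, -0.2, -1.0]
grip_width: 0.0586
finger_force: 54.3
```

```bash
python3 - <<'E'
from h import *
ct,n,l,f,P=held("plain_board")
# tray near-end edge visible in the picture: fit rim corners near the robot
m=(P[...,2]>.0115)&(P[...,2]<.019)&(np.abs(P[...,1]-.02)<.07)&(P[...,0]>.45)&(P[...,0]<.6)
q=P[m];near=[q[np.abs(q[:,1]-y)<.002][:,0].min() for y in np.arange(-.02,.07,.006)]
ys=np.arange(-.02,.07,.006);print("near edge fit",np.polyfit(ys,near,1), "x at y=.0275:",np.polyval(np.polyfit(ys,near,1),.0275))
xs=np.arange(.49,.535,.004);L=[(q[np.abs(q[:,0]-x)<.002][:,1].min(),q[np.abs(q[:,0]-x)<.002][:,1].max()) for x in xs];L=np.array(L).mean(1);k=np.polyfit(xs,L,1);print("mid",k,np.polyval(k,.5775),L.round(4)[:3])
p,r=place(np.array([.0014,0,-.0038]),n,l,[.5775,.0216],-.063,.026);print(p,r);go(p,r)
E
```

```text
plain_board top centre in tool [ 0.002   0.0005 -0.0032] n [ 0.1932  0.003  -0.9812] l [0.9812 0.0034 0.1932] width 0.0595 world c [0.5767 0.0215 0.0441] n [2.e-04 2.e-04 1.e+00]
near edge fit [0.05805249 0.48357449] x at y=.0275: 0.48517093590626215
mid [-0.06514069  0.05900894] 0.02139018738400887 [0.027  0.0269 0.0265]
[0.57813913 0.02157386 0.02200115] [ 3.13854349 -0.19439931  3.08259782]
rot [-0.  0.  0.] | trans first [-0.14  0.02  0.74] | trans after rot [-0.14  0.02  0.74]
```

Request:
play_rows(
  plan=[
    [[-0.04,0,0.15],[0,0,0],1],
    [[-0.03,0,0.15],[0,0,0],1],
    [[-0.03,0,0.15],[0,0,0],1],
    [[-0.03,0,0.12],[0,0,0],1],
    [[-0.02,0,0.1],[0,0,0],1],
    [[0,0,0],[0,0,0],1],
  ],
)

```text
clock: 25.3
position: [0.5784, 0.021, 0.0235]
tool_rot: [3.139, -0.194, 3.083]
force: [-0.3, 0.9, -1.0]
grip_width: 0.0587
finger_force: 54.3
```

Request:
play_rows(
  plan=[
    [[-0.01,0,0.04],[0,0,0],1],
    [[-0.01,0,0.04],[0,0,0],1],
    [[0,0,0],[0,0,0],1],
  ],
)

```text
clock: 25.68
position: [0.5787, 0.021, 0.0223]
tool_rot: [3.139, -0.194, 3.083]
force: [-2.8, 0.3, 10.8]
grip_width: 0.0586
finger_force: 55.6
```

Request:
play_rows(
  plan=[
    [[0,0,0],[0,0,0],0.2],
    [[0,0,0],[0,0,0],-0.3],
    [[0,0,0],[0,0,0],-1],
    [[0,0,0],[0,0,0],-1],
    [[0,0,0],[0,0,0],-1],
    [[0,0,0],[0,0,0],-1],
    [[0.06,0,-0.3],[0,0,0],-1],
    [[0.1,0,-0.5],[0,0,0],-1],
    [[0.15,0,-0.7],[0,0,0],-1],
    [[0.15,0,-0.7],[0,0,0],-1],
    [[0.15,0,-0.7],[0,0,0],-1],
    [[0.15,0,-0.7],[0,0,0],-1],
    [[0.15,0,-0.7],[0,0,0],-1],
    [[0.15,0,-0.7],[0,0,0],-1],
    [[0.15,0,-0.7],[0,0,0],-1],
    [[0,0,0],[0,0,0],-1],
  ],
)

```text
clock: 27.68
position: [0.5771, 0.0208, 0.1687]
tool_rot: [3.138, -0.192, 3.083]
force: [-0.1, -0.0, -0.7]
grip_width: 0.0855
finger_force: 0.0
```

```bash
python3 - <<'E'
from h import *
look("plain_board",0,"w7.png")
f=grab_frame("wrist");P=cloud(f);P[f["depth"]<=0]=np.nan;tray(f,P)
s=bot.observe();print(s["qpos"].round(3))
# slot board: bearing change; target pregrasp
c=np.array([.590,-.280,.100]);n=np.array([-.569,-.070,.819])
go([.47,-.29,.30],[np.pi,0.42,.124-np.pi])
E
```

```text
0.9 [220. 131. 288. 288.] c [0.578  0.0216 0.0264] n [-0.001 -0.     1.   ] lean 0.1 yaw -0.064 ((139.2, 60.0), 10374) | in tool: c [-0.0284  0.0006  0.1385] l [-0.981 -0.005 -0.193] n [ 0.193  0.002 -0.981]
0.33 [195. 107. 314. 307.] c [0.5779 0.0217 0.0154] n [-0.001 -0.001  1.   ] lean 0.1 yaw -0.063 ((185.1, 105.3), 8956) | in tool: c [-0.0305  0.0006  0.1493] l [-0.981 -0.003 -0.193] n [ 0.193  0.002 -0.981]
tray c 577.9202880859375 21.69537353515625 dims 185.2 105.4 yaw -0.0607 floor 0.006443714922573824 top 0.01536909823162214 box [192.6, 107.1, 314.2, 310.3]
[-0.026  0.636 -0.139  1.636  0.046  1.066  1.339]
rot [-0.12 -4.09 -1.24] | trans first [  4.47 -12.64  -4.59] | trans after rot [  3.07 -11.81  -7.21]
```

Request:
play_rows(
  plan=[
    [[0.35,-0.3,-0.6],[0,0,0],-1],
    [[0.35,-0.5,-0.6],[0,0,0],-1],
    [[0.35,-0.7,-0.6],[0,0,0],-1],
    [[0.35,-0.7,-0.6],[0,0,0],-1],
    [[0.35,-0.75,-0.6],[0,0,0],-1],
    [[0.35,-0.75,-0.6],[0,0,0],-1],
    [[0.35,-0.75,-0.5],[0,0,0],-1],
    [[0.35,-0.75,-0.3],[0,0,0],-1],
    [[0.3,-0.75,-0.2],[0,0,0],-1],
    [[0.3,-0.75,0],[0,0,0],-1],
    [[0.3,-0.75,0],[0,0,0],-1],
    [[0.3,-0.75,0],[0,0,0],-1],
    [[0.2,-0.75,0],[0,0,0],-1],
    [[0.2,-0.75,0],[0,0,0],-1],
    [[0.1,-0.75,0],[0,0,0],-1],
    [[0,-0.75,0],[0,0,0],-1],
    [[0,-0.75,0],[0,0,0],-1],
    [[0,-0.75,0],[0,0,0],-1],
  ],
)

```text
clock: 30.12
position: [0.4695, -0.2926, 0.3008]
tool_rot: [3.139, -0.194, 3.083]
force: [-0.0, -0.2, 0.0]
grip_width: 0.0853
finger_force: 0.0
```

Request:
play_rows(
  plan=[
    [[0,0,0],[-0.02,-0.58,-0.18],-1],
    [[0,0,0],[-0.02,-0.58,-0.18],-1],
    [[0,0,0],[-0.02,-0.58,-0.18],-1],
    [[0,0,0],[-0.02,-0.58,-0.18],-1],
    [[0,0,0],[-0.02,-0.58,-0.18],-1],
    [[0,0,0],[-0.02,-0.58,-0.18],-1],
    [[0,0,0],[0,-0.58,-0.18],-1],
    [[0,0,0],[0,0,0],-1],
  ],
)

```text
clock: 31.12
position: [0.4682, -0.2928, 0.3007]
tool_rot: [3.141, 0.416, -3.018]
force: [0.4, 0.2, 0.4]
grip_width: 0.0852
finger_force: 0.0
```

```bash
python3 - <<'E'
from h import *
look("slot_board",0,"w8.png")
s=bot.observe();print(s["qpos"].round(3))
r=[np.pi,.42,.124-np.pi];z=Ro.from_euler("xyz",r).apply([0,0,1])
c=np.array([.590,-.280,.1006]);n=np.array([-.57,-.070,.819]);g=c-.003*n
go(g-.1*z,r)
E
```

```text
0.76 [225. 126. 278. 244.] c [ 0.5926 -0.2799  0.1005] n [-0.57  -0.07   0.818] lean 35.1 yaw 0.126 ((138.5, 60.0), 5592) | in tool: c [-0.0328 -0.003   0.2336] l [-0.981 -0.002 -0.195] n [ 0.195  0.003 -0.981]
[ 0.818  0.234 -0.255  1.967 -0.342  0.654  2.521]
rot [ 0.   -0.03  0.03] | trans first [-1.2  -0.13  5.41] | trans after rot [-1.17 -0.12  5.41]
```

Request:
play_rows(
  plan=[
    [[-0.3,-0.03,0.5],[0,0,0],-1],
    [[-0.3,-0.03,0.5],[0,0,0],-1],
    [[-0.3,-0.03,0.5],[0,0,0],-1],
    [[-0.3,-0.03,0.5],[0,0,0],-1],
    [[-0.1,0,0.5],[0,0,0],-1],
    [[0,0,0.5],[0,0,0],-1],
    [[0,0,0.5],[0,0,0],-1],
    [[0,0,0.5],[0,0,0],-1],
    [[0,0,0.5],[0,0,0],-1],
    [[0,0,0.5],[0,0,0],-1],
    [[0,0,0.3],[0,0,0],-1],
    [[0,0,0],[0,0,0],-1],
  ],
)

```text
clock: 32.72
position: [0.5526, -0.2836, 0.1924]
tool_rot: [3.141, 0.417, -3.015]
force: [-0.0, 0.5, 0.2]
grip_width: 0.0854
finger_force: 0.0
```

```bash
python3 - <<'E'
from h import *
look("slot_board",0,"w8.png")
s=bot.observe();print(s["qpos"].round(3))
r=[np.pi,.42,.125-np.pi];z=Ro.from_euler("xyz",r).apply([0,0,1])
c=np.array([.5924,-.280,.1006]);n=np.array([-.57,-.070,.819]);g=c-.003*n
go(g-.1*z,r);go(g,r)
E
```

```text
0.94 [209.  99. 293. 288.] c [ 0.5928 -0.2799  0.1007] n [-0.571 -0.07   0.818] lean 35.1 yaw 0.124 ((140.3, 60.2), 14030) | in tool: c [ 0.0004 -0.0012  0.1007] l [-0.981 -0.003 -0.194] n [ 0.194  0.003 -0.981]
[ 0.693  0.473 -0.256  1.937 -0.297  0.415  2.434]
rot [ 0.   -0.02  0.01] | trans first [ 0.03 -0.04  0.15] | trans after rot [ 0.03 -0.04  0.15]
rot [ 0.   -0.02  0.01] | trans first [ 0.02 -0.04  4.15] | trans after rot [ 0.03 -0.04  4.15]
```

Request:
play_rows(
  newtons=50,
  plan=[
    [[0,-0.03,0.5],[0,0,0],-1],
    [[0.01,-0.02,0.5],[0,0,0],-1],
    [[0,0,0.5],[0,0,0],-1],
    [[0,0,0.5],[0,0,0],-1],
    [[0,0,0.5],[0,0,0],-1],
    [[0,0,0.5],[0,0,0],-1],
    [[0,0,0.45],[0,0,0],-1],
    [[0,0,0.4],[0,0,0],-1],
    [[0,0,0.3],[0,0,0],-1],
    [[0,0,0],[0,0,0],-1],
  ],
)

```text
clock: 34.08
position: [0.5942, -0.2796, 0.0975]
tool_rot: [3.141, 0.417, -3.015]
force: [0.1, -1.5, -0.3]
grip_width: 0.0854
finger_force: 0.0
```

```bash
python3 - <<'E'
from h import *
s=bot.observe();print(s["qpos"].round(3),s["force"])
r=[np.pi,.42,.125-np.pi]
c=np.array([.5928,-.280,.1007]);n=np.array([-.57,-.070,.819]);g=c-.003*n
go(g,r)
E
```

```text
[ 0.641  0.667 -0.257  1.904 -0.293  0.247  2.435] [ 0.09571433 -1.46484456 -0.33867247]
rot [ 0.01 -0.02  0.01] | trans first [-0.02 -0.01 -0.02] | trans after rot [-0.02 -0.01 -0.02]
```

Close and lift.

Request:
play_rows(
  newtons=50,
  plan=[
    [[0,0,0],[0,0,0],1],
    [[0,0,0],[0,0,0],1],
    [[0,0,0],[0,0,0],1],
    [[0,0,0],[0,0,0],1],
    [[0,0,0],[0,0,0],1],
    [[0,0,0],[0,0,0],1],
    [[0,0,0],[0,0,0],1],
    [[0,0,0],[0,0,0],1],
  ],
)

```text
clock: 35.08
position: [0.5941, -0.28, 0.0986]
tool_rot: [-3.141, 0.417, -3.015]
force: [-3.6, 2.1, 6.0]
grip_width: 0.0588
finger_force: 52.9
```

Request:
play_rows(
  plan=[
    [[0.05,0,-0.25],[0,0,0],1],
    [[0.08,0,-0.4],[0,0,0],1],
    [[0.1,0,-0.5],[0,0,0],1],
    [[0.15,0,-0.5],[0,0,0],1],
    [[0.2,0,-0.5],[0,0,0],1],
    [[0.2,0,-0.5],[0,0,0],1],
    [[0.2,0,-0.5],[0,0,0],1],
    [[0.2,0,-0.5],[0,0,0],1],
    [[0.2,0,-0.5],[0,0,0],1],
    [[0.2,0,-0.5],[0,0,0],1],
    [[0.2,0,-0.5],[0,0,0],1],
    [[0.2,0,-0.5],[0,0,0],1],
    [[0.2,0,-0.4],[0,0,0],1],
    [[0,0,0],[0,0,0],1],
  ],
)

```text
clock: 36.83
position: [0.4836, -0.2943, 0.2148]
tool_rot: [-3.141, 0.418, -3.016]
force: [0.7, 0.1, -1.0]
grip_width: 0.0589
finger_force: 54.1
```

```bash
python3 - <<'E'
from h import *
ct,n,l,f,P=held("slot_board");print(bot.observe()["qpos"].round(3))
p,r=place(ct,n,l,[.578,.0216],-.064,.11);print(p,r)
go([.47,-.29,.26],r);go(p,r,([.47,-.2,.26],r))
E
```

```text
slot_board top centre in tool [ 0.0004  0.0001 -0.0029] n [ 0.1934  0.0026 -0.9811] l [9.811e-01 4.000e-04 1.934e-01] width 0.06 world c [ 0.4823 -0.2942  0.2169] n [-0.5704 -0.0693  0.8184]
[ 0.906  0.387 -0.4    2.031 -0.266  0.437  2.479]
[0.57784496 0.02155747 0.10707474] [ 3.13894787 -0.19467285  3.07854953]
rot [0.12 4.07 1.28] | trans first [-0.25  0.23 -1.89] | trans after rot [ 0.92  0.12 -1.69]
rot [0. 0. 0.] | trans first [-4.86  9.1   5.3 ] | trans after rot [-4.86  9.1   5.3 ]
```

Request:
play_rows(
  plan=[
    [[0,0,-0.2],[0.02,0.58,0.18],1],
    [[0,0,-0.3],[0.02,0.58,0.18],1],
    [[0,0,-0.3],[0.02,0.58,0.18],1],
    [[0,0,-0.3],[0.02,0.58,0.18],1],
    [[0,0,-0.3],[0.02,0.58,0.18],1],
    [[0,0,-0.3],[0.01,0.58,0.18],1],
    [[0,0,-0.1],[0.01,0.58,0.19],1],
    [[0,0,0],[0,0,0],1],
  ],
)

```text
clock: 37.92
position: [0.4778, -0.2941, 0.2569]
tool_rot: [3.138, -0.195, 3.082]
force: [-0.6, 0.4, -1.6]
grip_width: 0.0585
finger_force: 54.1
```

```bash
python3 - <<'E'
from h import *
ct,n,l,f,P=held("slot_board");print(bot.observe()["qpos"].round(3))
p,r=place(ct,n,l,[.578,.0216],-.064,.11);print(p,r)
go(p,r)
E
```

```text
slot_board top centre in tool [-0.0003  0.0009 -0.0033] n [ 0.192   0.0017 -0.9814] l [0.9814 0.0021 0.192 ] width 0.0601 world c [ 0.4781 -0.2936  0.2603] n [-0.     -0.0017  1.    ]
[ 0.45   0.498 -0.055  1.621  0.093  1.207  1.868]
[0.57706197 0.02077426 0.10681353] [ 3.13981027 -0.19318009  3.0800415 ]
rot [0.01 0.   0.01] | trans first [-4.34 12.82  5.33] | trans after rot [-4.33 12.83  5.31]
```

Request:
play_rows(
  plan=[
    [[0,0.4,0],[0,0,0],1],
    [[-0.2,0.7,0],[0,0,0],1],
    [[-0.25,0.75,0.2],[0,0,0],1],
    [[-0.25,0.75,0.3],[0,0,0],1],
    [[-0.25,0.75,0.3],[0,0,0],1],
    [[-0.25,0.75,0.3],[0,0,0],1],
    [[-0.25,0.75,0.3],[0,0,0],1],
    [[-0.25,0.75,0.3],[0,0,0],1],
    [[-0.25,0.75,0.3],[0,0,0],1],
    [[-0.25,0.75,0.35],[0,0,0],1],
    [[-0.25,0.75,0.35],[0,0,0],1],
    [[-0.25,0.75,0.35],[0,0,0],1],
    [[-0.25,0.75,0.35],[0,0,0],1],
    [[-0.25,0.75,0.35],[0,0,0],1],
    [[-0.25,0.75,0.4],[0,0,0],1],
    [[-0.25,0.75,0.4],[0,0,0],1],
    [[-0.25,0.75,0.4],[0,0,0],1],
    [[-0.25,0.5,0.35],[0,0,0],1],
    [[-0.15,0,0],[0,0,0],1],
    [[0,0,0],[0,0,0],1],
  ],
)

```text
clock: 40.52
position: [0.5779, 0.0202, 0.1081]
tool_rot: [3.139, -0.194, 3.079]
force: [0.0, -0.4, -0.0]
grip_width: 0.0589
finger_force: 54.1
```

```bash
python3 - <<'E'
from h import *
ct,n,l,f,P=held("slot_board")
for z in(.065,.0464):
  p,r=place(np.array([.0002,.0005,-.0033]),n,l,[.578,.0216],-.064,z);print(p,r);go(p,r)
E
```

```text
slot_board top centre in tool [ 0.0003  0.0004 -0.0031] n [ 0.1929  0.002  -0.9812] l [0.9812 0.0051 0.193 ] width 0.06 world c [0.5782 0.0205 0.1114] n [-8.e-04 -3.e-04  1.e+00]
[0.57753124 0.02113333 0.06172243] [ 3.13955326 -0.19416775  3.08312525]
rot [ 0.01  0.01 -0.03] | trans first [-0.35  0.03  1.83] | trans after rot [-0.35  0.04  1.83]
[0.57753124 0.02113333 0.04312243] [ 3.13955326 -0.19416775  3.08312525]
rot [ 0.01  0.01 -0.03] | trans first [-0.49  0.03  2.56] | trans after rot [-0.49  0.03  2.56]
```

Request:
play_rows(
  plan=[
    [[-0.06,0.02,0.33],[0,0,-0.03],1],
    [[-0.06,0.02,0.33],[0,0,0],1],
    [[-0.06,0,0.33],[0,0,0],1],
    [[-0.07,0,0.33],[0,0,0],1],
    [[-0.06,0,0.3],[0,0,0],1],
    [[-0.06,0,0.3],[0,0,0],1],
    [[0,0,0],[0,0,0],1],
  ],
)

```text
clock: 41.5
position: [0.5772, 0.0222, 0.0585]
tool_rot: [3.138, -0.195, 3.084]
force: [0.2, -0.4, -0.1]
grip_width: 0.0586
finger_force: 54.1
```

```bash
python3 - <<'E'
from h import *
ct,n,l,f,P=held("slot_board")
p,r=place(np.array([.0002,.0005,-.0032]),n,l,[.578,.0216],-.064,.0464);print(p,r);go(p,r)
E
```

```text
slot_board top centre in tool [ 0.0005  0.0002 -0.0029] n [ 0.1927  0.0019 -0.9813] l [0.9812 0.0077 0.1927] width 0.0601 world c [0.5775 0.0224 0.0618] n [ 2.0e-04 -1.7e-03  1.0e+00]
[0.5775526  0.02113052 0.04322047] [ 3.13963443 -0.19388222  3.08571197]
rot [ 0.01  0.   -0.01] | trans first [-0.12 -0.04  0.63] | trans after rot [-0.12 -0.04  0.63]
```

Request:
play_rows(
  plan=[
    [[-0.03,-0.02,0.15],[0,0,0],1],
    [[-0.03,-0.01,0.15],[0,0,0],1],
    [[-0.03,0,0.12],[0,0,0],1],
    [[-0.02,0,0.08],[0,0,0],1],
    [[-0.01,0,0.06],[0,0,0],1],
    [[0,0,0],[0,0,0],1],
  ],
)

```text
clock: 42.35
position: [0.5777, 0.0215, 0.0447]
tool_rot: [3.138, -0.194, 3.084]
force: [1.0, -0.4, -0.6]
grip_width: 0.0586
finger_force: 54.1
```

Request:
play_rows(
  plan=[
    [[-0.01,0,0.04],[0,0,0],1],
    [[-0.01,0,0.03],[0,0,0],1],
    [[0,0,0],[0,0,0],1],
  ],
)

```text
clock: 42.72
position: [0.5779, 0.0215, 0.0431]
tool_rot: [3.138, -0.194, 3.084]
force: [-0.1, 0.2, 1.8]
grip_width: 0.0586
finger_force: 54.4
```

Request:
play_rows(
  plan=[
    [[0,0,0.02],[0,0,0],1],
    [[0,0,0],[0,0,0],1],
  ],
)

```text
clock: 42.98
position: [0.5779, 0.0215, 0.043]
tool_rot: [3.138, -0.194, 3.084]
force: [-1.9, 0.2, 11.1]
grip_width: 0.0587
finger_force: 55.3
```

In contact: release and retreat upwards.

Request:
play_rows(
  plan=[
    [[0,0,0],[0,0,0],0.2],
    [[0,0,0],[0,0,0],-0.3],
    [[0,0,0],[0,0,0],-1],
    [[0,0,0],[0,0,0],-1],
    [[0,0,0],[0,0,0],-1],
    [[0,0,0],[0,0,0],-1],
    [[0.06,0,-0.3],[0,0,0],-1],
    [[0.1,0,-0.5],[0,0,0],-1],
    [[0.15,0,-0.7],[0,0,0],-1],
    [[0.15,0,-0.7],[0,0,0],-1],
    [[0.15,0,-0.7],[0,0,0],-1],
    [[0.15,0,-0.7],[0,0,0],-1],
    [[0.15,0,-0.7],[0,0,0],-1],
    [[0.15,0,-0.7],[0,0,0],-1],
    [[0.15,0,-0.7],[0,0,0],-1],
    [[0,0,0],[0,0,0],-1],
  ],
)

```text
clock: 44.98
position: [0.5761, 0.0211, 0.1896]
tool_rot: [3.138, -0.192, 3.084]
force: [0.2, -0.4, -1.2]
grip_width: 0.0856
finger_force: 0.0
```

```bash
python3 - <<'E'
from h import *
look("slot_board",0,"w9.png")
f=grab_frame("wrist");P=cloud(f);P[f["depth"]<=0]=np.nan;tray(f,P)
E
```

```text
0.6 [215. 134. 290. 290.] c [0.5783 0.0222 0.0464] n [-0.001 -0.     1.   ] lean 0.1 yaw -0.06 ((139.7, 60.1), 9624) | in tool: c [-0.0297  0.0007  0.139 ] l [-0.981 -0.002 -0.193] n [ 0.193  0.003 -0.981]
tray c 577.82373046875 21.721477508544922 dims 185.7 105.2 yaw -0.0634 floor 0.006380719732442681 top 0.015374639047212481 box [200.2, 109.0, 311.2, 301.7]
```

View pics/w9.png

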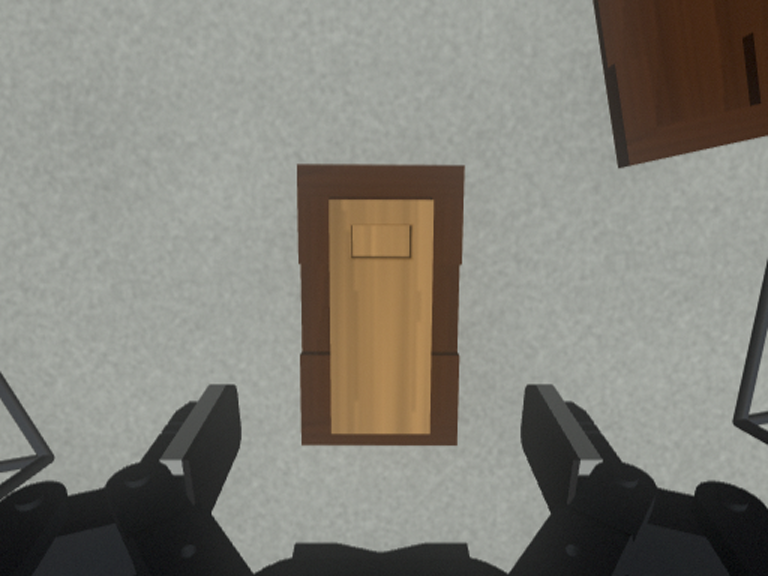

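The boards are stacked flush in the tray: slotted board centre at about (254,210) px, top at 46.4 mm, offset under 1 mm. Handing in.

```bash
python3 -c "
from workcell import bot
print(bot.job_done())"
```

```text
the job is handed in; nothing more can be done
None
```

The job is handed in at about 45 s: the plain board sits flat in the rightmost tray's pocket, and the slotted board lies face up on it with centres within about 1 mm; the hand-in call gave no verdict, and I didn't re-measure the flask, canister and mug at the end.

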